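# Open the air filter and lay its screw cap seal side up

## Task

The seal in the cap of the bench air filter is due for a change. Unscrew the blue cap until its thread lets go, lift it off without forcing the thread, set it down on the black rubber mat, and then turn it over there so that it ends lying upside down, open side up and flat on the mat. Leave the new orange seal and the other things on the bench where they are.

Things in the scene. Friction and masses are not known exactly. Their poses are not given: they have to be found in the camera images.
- cap: blue ribbed plastic screw cap with a metal disc on top: a cup, open below, 60 mm outside diameter, 36 mm high, wall 3 mm, 0.08 to 0.17 kg, centre of mass 24 mm from the open rim. Origin at the centre of its open rim, z towards its closed top (up at the start). Grip its round side at any yaw. Stood on that side it is 60 mm high, does not roll (16 flats) and tips onto its closed top once it leans 25 degrees
- cap_top (a point): centre of the cap's closed top, 36 mm from its open rim; at the start 107.5 mm above the bench
- filter: aluminium air filter housing, bolted down. Foot plate 130 x 104 x 8 mm, round body 68 mm in diameter up to 70 mm height, hose ports on both y sides out to 63 mm from the axis at 46 mm height, small dial on the -x side, then the threaded neck, 51 mm over its ridges, up to 102 mm. Origin at the centre of the foot's underside, z up along the thread's axis
- neck_rim (a point): centre of the neck's upper rim, 102 mm up; the closed top of the cap rests on it at the start. Right-hand thread, hand-loose: counter-clockwise from above undoes it, the cap rises 13 mm a turn, and the thread lets go after about 1.4 turns (18 mm up; turning a little further does no harm). The cap must then be lifted another 13 mm to clear the rim
- mat: black rubber mat, 200 mm (its x) by 260 mm (its y), 3 mm thick, lying fixed on the bench; origin at the centre of its underside
- new_seal: the new sealing ring on the mat: bright orange ring, 52 mm outside, 44 mm inside, 4 mm thick; origin at the centre of its underside. Leave it where it lies
- hex_key: black hex key, 31 x 83 x 7 mm, lying on the bench; bystander
- calliper: steel vernier calliper, 80 x 200 x 9 mm, lying at the back; bystander
- pliers: pliers with red and yellow grips, 64 x 190 x 20 mm, lying at the back; bystander
- protractor_rule: dark steel rule in a protractor head, 57 x 296 x 30 mm, lying on the right; bystander
Things that resemble listed ones, but are neither listed nor needed, are in the scene too. Of the things that look like the cap, the middle-sized one is meant.

How it is judged:
On the way, in this order (a step that is already met when the one before it is completed fails the run):
1. the cap is unscrewed and lifted clear of the neck (z of cap in the frame of filter above 0.105 m and contact force between cap and filter below 0.1 N), for 0.1 s.
2. the cap has been set down on the mat and let go, not yet upside down (x of cap in the frame of mat between -0.085 and 0.085 m and y of cap in the frame of mat between -0.115 and 0.115 m and z of cap in the frame of mat below 0.05 m and angle between cap's own z axis and vertical below 2.2 rad and contact force between cap and the fingers below 0.05 N and contact force between cap and mat above 0.3 N and linear speed of cap below 0.03 m/s), for 0.15 s.
At the end, for the whole second after the job is handed in: The cap lies upside down (open side up, within 5 degrees) flat on the mat, its centre at least 15 mm inside the mat's edge, at rest and released; the new seal is within 30 mm of where it lay (x of cap in the frame of mat between -0.085 and 0.085 m and y of cap in the frame of mat between -0.115 and 0.115 m and angle between cap's own z axis and vertical above 3.05 rad and z of cap in the frame of mat between 0.035 and 0.043 m and linear speed of cap below 0.02 m/s and contact force between cap and the fingers below 0.05 N and distance of new_seal from where it was at the start of the episode below 0.03 m); the robot touches nothing.
It fails at once if the thread is forced: more than 80 N between cap and filter (contact force between cap and filter above 80 N).
It fails at once if the new seal is moved by more than 30 mm (distance of new_seal from where it was at the start of the episode above 0.03 m).
It fails at once if another thing on the bench is moved by more than 30 mm (distance of any of hex_key, calliper, pliers, protractor_rule from where it was at the start of the episode above 0.03 m).
It also fails if it takes over 72 s, if anything falls off the work surface, if the arm or the gripper's body presses on something with over 40 N, if the wrist force passes 120 N, or if a joint passes its speed limit or range.

## Robot

A 7-joint arm with a two-finger parallel gripper is mounted at the origin on a cart in front of the work surface, level with it; the furniture and walls round the work are solid. World frame = base frame: x ahead of the robot, y to its left, z up, the work surface at z = 0. Lengths are in m, angles in rad, forces in N, time in s.
With the tool pointing down it reaches from about 0.375 to 0.925 m from the base axis. Payload 3.1 kg.
Tool frame: the origin (TCP) lies between the finger pads; the fingertips stand 19 mm ahead of it and the grasp point (between the pads) is the TCP; z points along the fingers, y is the line along which they close (so a half turn about z gives the same grasp; the last joint's range is limited). The gripper opens to 85 mm and grips with 20 to 120 N. Pads are 22 mm wide; open, the fingers measure 114 mm over their backs; the gripper's body (76 mm by 85 mm) begins 54 mm behind the grasp point. The pads swing forward as they close: fully open they stand 13 mm farther back than shut.
Start: joints at [-1.315, 0.383, 0.044, 1.598, -0.018, 1.161, -0.05], TCP at [0.225, 0.61, 0.25] pointing down, gripper open.
Joint ranges: [-2.61, 2.61], [-0.41, 2.15], [-1.48, 1.57], [0, 2.5], [-1.57, 4.71], [0.05, 1.97], [-2.85, 2.85]. Speed limits (rad/s): [2.79, 2.79, 3.14, 3.14, 3.14, 3.14, 3.14].

## Interface

Orientations are given as a unit quaternion [x, y, z, w].
In Python, from bench import move_ptp, movel, move_j, move_gripper, pause, inverse_kinematics, read_camera, camera_params, MotionError, sign_off, look_for, tip_of, read_time_s, read_qpos, read_joint_vel, read_effort, read_eef_pos, read_tcp_rot, read_ft_force, read_ft_torque, read_finger_gap, read_grasp_force gives the robot as it stands. Calls block until the motion is done:
- move_ptp(position, orientation): joint-space move of the TCP to a pose.
- movel(position, orientation=None, speed=0.15): straight line of the TCP; orientation=None keeps the orientation; speed is the mean speed in m/s.
- move_j(angles): joint-space move.
- move_gripper(opening, effort=None): finger opening in m; effort is the grip in N (None keeps the last); returns when the fingers have stopped.
- pause(seconds).
- inverse_kinematics(position, orientation): joint angles nearest the present ones, or None.
- read_camera(name): name is "scene" or "top"; returns the picture (384x512x3 uint8, red, green, blue); there is no depth.
- camera_params(name): a dict with "K" (3x3 intrinsics, pixels), "camera_from_world" (4x4, takes a point from world to camera coordinates). Camera axes: x right, y down, z forward; pixel columns grow to the right and rows downward; lengths in m; the calibration is good to about 2 mm. A picture is of the moment at which its call begins. camera_params takes no time and is no camera call.
A pose or a line that the arm cannot do raises MotionError and nothing moves.
- sign_off(): hands the job in; it is judged then, once.
Trained networks look in the newest picture that a camera, given by its name, has taken for a name from the list of things; names that differ only in an ending like _2 or _b are one class to them, and where a whole thing is asked for, a point or a joint stands for the part that bears it (a point fixed in the world has none). Each returns a list of dicts, best first, with "confidence" (0 to 1); they miss things now and then, are a little off and sometimes report something else, mostly with a low value. They report only what shows in the picture. A call takes as long as a camera call. They do not tell look-alikes from the thing itself.
- look_for(camera, name): "at" ([column, row] in pixels, amid what is visible of it).
- tip_of(camera, name): "at" ([column, row] in pixels: a listed point, or the origin of a listed thing).
Readings, each from a call of its own:
- read_time_s(): time.
- read_qpos(): joint angles.
- read_joint_vel(): joint speeds.
- read_effort(): joint torques, N m.
- read_eef_pos(): TCP position.
- read_tcp_rot(): TCP orientation.
- read_ft_force(): force on the tool from outside, world axes, zero at the start.
- read_ft_torque(): the same for the moment, N m.
- read_finger_gap(): finger opening in m.
- read_grasp_force(): force on a finger pad.
Only numpy, scipy, OpenCV 4.12 (cv2) and the standard library are available. Lean on these libraries where they do the work, as an engineer would, in place of code of your own. Each camera call takes 0.05 s, during which the arm holds its last target. There are 200 camera calls.

## Working session

There is one attempt and no reset: what is moved stays moved. The work goes in short steps, each a Python script; the robot and the scene stay as the last script left them, time stands still between calls to the robot, and variables do not carry over. Pictures are saved under pics/ and viewed, at most 10 in all, crops included, and the job is handed in when it is done.

```bash
mkdir -p pics; ls; cat > h.py <<'E'
import numpy as np, cv2
from bench import *
from scipy.spatial.transform import Rotation as R
def save(cam,name):
    im=read_camera(cam); cv2.imwrite(f'pics/{name}.png',im[:,:,::-1]); return im
def ray(cam,px,z):
    p=camera_params(cam);K=np.array(p["K"]);T=np.array(p["camera_from_world"])
    d=T[:3,:3].T@np.linalg.inv(K)@[px[0],px[1],1]; c=-T[:3,:3].T@T[:3,3]
    return c+d*(z-c[2])/d[2]
def proj(cam,P):
    p=camera_params(cam);K=np.array(p["K"]);T=np.array(p["camera_from_world"])
    q=K@(T[:3,:3]@np.array(P)+T[:3,3]);return q[:2]/q[2]
E
python3 - <<'E'
from h import *
a=save('top','top0');b=save('scene','scene0')
for c in('top','scene'):
    for n in('cap','filter','mat','new_seal'):
        print(c,n,[(np.round(d['at'],1),round(d['confidence'],2)) for d in look_for(c,n)])
    for n in('cap_top',): print(c,n,[(np.round(d['at'],1),round(d['confidence'],2),ray(c,d['at'],.1075).round(3)) for d in tip_of(c,n)])
print(read_tcp_rot(),read_time_s())
E
```

```text
pics
top cap [(array([297.9, 204.2]), 0.69), (array([293. , 161.9]), 0.66), (array([303.1, 255.9]), 0.61)]
top filter [(array([287.5, 209.8]), 0.74)]
top mat [(array([168.8, 213.1]), 0.63)]
top new_seal []
top cap_top [(array([302.1, 204.1]), 0.77, array([ 0.564, -0.184,  0.107])), (array([294.9, 159.5]), 0.61, array([ 0.691, -0.166,  0.107]))]
scene cap [(array([250.1, 270. ]), 0.98), (array([283.1, 216.7]), 0.79), (array([312.6, 218. ]), 0.68), (array([198.4, 249.6]), 0.38)]
scene filter [(array([283.9, 244.8]), 0.56)]
scene mat [(array([175.3, 199.4]), 0.87)]
scene new_seal []
scene cap_top [(array([314.7, 213.1]), 0.69, array([ 0.579, -0.246,  0.107])), (array([284.6, 206. ]), 0.63, array([ 0.563, -0.174,  0.107])), (array([249.3, 258.6]), 0.58, array([ 0.356, -0.238,  0.107]))]
[ 1.75950111e-01  9.84399085e-01  1.62304639e-05 -1.98222320e-05] 0.6
```

View pics/top0.png

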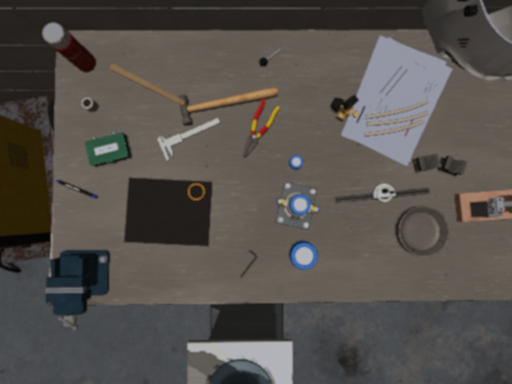

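View pics/scene0.png

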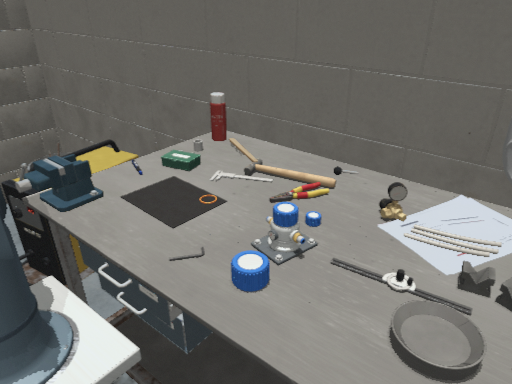

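The top view shows three blue caps: one on the filter at (300,204), a small one at (296,161) and a large one at (304,256). In the scene view they are at (285,213), (313,218) and (250,270). The middle-sized one on the filter fits the description. The mat is centred at about (169,212) in the top view, with the seal on it at (196,191).

```bash
python3 - <<'E'
from h import *
a=cv2.imread('pics/top0.png');b=cv2.imread('pics/scene0.png')
def blue(im,x,y,r):
    hsv=cv2.cvtColor(im,cv2.COLOR_BGR2HSV);m=cv2.inRange(hsv,(100,120,60),(125,255,255))
    n,l,s,c=cv2.connectedComponentsWithStats(m);i=[k for k in range(1,n) if abs(c[k][0]-x)<r and abs(c[k][1]-y)<r and s[k][4]>15]
    for k in i:
        p=np.argwhere(l==k)[:,::-1].astype(np.float32);print(s[k],cv2.minEnclosingCircle(p))
        cc=cv2.minEnclosingCircle(p)[0]
        print('  ',ray('top',cc,.09).round(4))
for q in((300,204),(296,161),(304,256)): blue(a,*q,10)
m=cv2.inRange(a,(0,0,0),(42,42,42)); m[:170]=0;m[255:]=0;m[:,:115]=0;m[:,225:]=0
m=cv2.morphologyEx(m,cv2.MORPH_OPEN,np.ones((5,5)))
p=np.argwhere(m>0)[:,::-1].astype(np.float32)
box=cv2.boxPoints(cv2.minAreaRect(p)); print([ray('top',q,.003).round(3) for q in box], np.mean([ray('top',q,.003) for q in box],0))
hsv=cv2.cvtColor(a,cv2.COLOR_BGR2HSV);o=cv2.inRange(hsv,(8,150,80),(22,255,255));o[:175]=0;o[205:]=0;o[:,:180]=0;o[:,215:]=0
print('seal',ray('top',np.argwhere(o>0)[:,::-1].mean(0),.005))
for t in('filter',): print([(d,ray('top',d['at'],0)) for d in tip_of('top',t)],[(d,ray('scene',d['at'],0)) for d in tip_of('scene',t)])
for c in('top','scene'):print([(d['at'],d['confidence'],ray(c,d['at'],.102).round(3)) for d in tip_of(c,'neck_rim')])
for c in('top','scene'):
  T=np.array(camera_params(c)['camera_from_world']);print(c,-T[:3,:3].T@T[:3,3],camera_params(c)['K'][0])
c1=cv2.resize(a[140:280,250:350],None,fx=4,fy=4,interpolation=cv2.INTER_CUBIC);c2=cv2.resize(b[190:300,220:330],None,fx=3.6,fy=5.0909,interpolation=cv2.INTER_CUBIC)
cv2.imwrite('pics/c1.png',np.hstack([c1,cv2.resize(c2,(396,560))]))
E
```

```text
[290 195  20  20 151] ((299.5, 204.0), 10.30786418914795)
   [ 0.565  -0.1791  0.09  ]
[289 155  14  14  65] ((295.72772216796875, 161.48019409179688), 6.7449421882629395)
   [ 0.6878 -0.1702  0.09  ]
[290 242  27  27 291] ((303.1216125488281, 255.1216278076172), 13.771488189697266)
   [ 0.4198 -0.187   0.09  ]
[array([0.461, 0.348, 0.003]), array([0.653, 0.34 , 0.003]), array([0.637, 0.086, 0.003]), array([0.445, 0.097, 0.003])] [0.54917594 0.21757089 0.003     ]
seal [0.61006852 0.13172729 0.005     ]
[({'at': [293.8, 204.3], 'confidence': 0.67}, array([ 0.56703814, -0.17199173,  0.        ]))] [({'at': [286.7, 246.3], 'confidence': 0.78}, array([ 0.55970582, -0.18723817,  0.        ]))]
[([301.2, 202.6], 0.71, array([ 0.569, -0.183,  0.102]))]
[([284.3, 209.6], 0.95, array([ 0.557, -0.178,  0.102])), ([187.5, 250.6], 0.6, array([ 0.306, -0.122,  0.102]))]
top [ 0.53283434 -0.05729496  1.11489283] [358.37393566   0.         261.93868183]
scene [-0.09459572 -0.6178155   0.55606699] [387.18754155   0.         259.12324787]
```

View pics/c1.png

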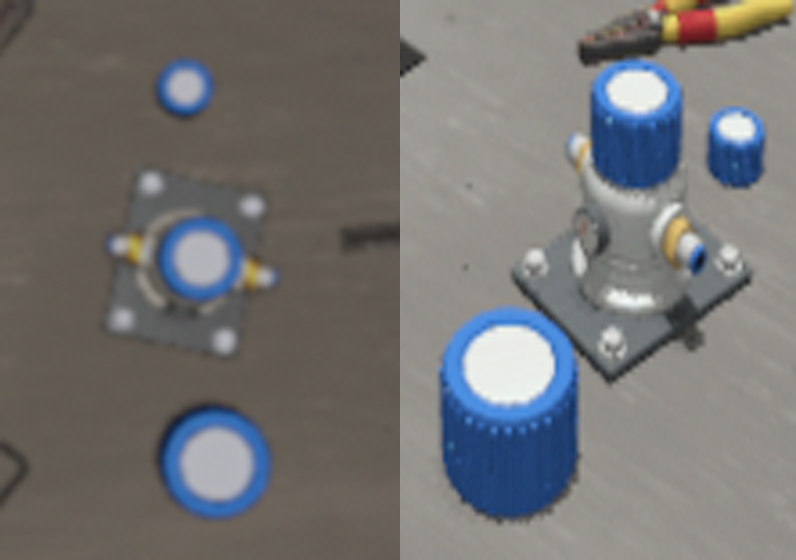

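The crop confirms it: the middle-sized cap with the metal disc sits on the filter, between a larger cap in front and a smaller one behind. Next I check reachability for the unscrewing strokes and the tilted poses.

```bash
cat >> h.py <<'E'
C=np.array([.565,-.178]); P=np.array([.52,.24])
def down(yaw): # tool y axis at world angle yaw
    y=np.array([np.cos(yaw),np.sin(yaw),0]);z=np.array([0,0,-1.]);return R.from_matrix(np.c_[np.cross(y,z),y,z]).as_quat()
def tilt(az,b,s=1):
    r=np.array([np.cos(az),np.sin(az),0]);t=np.array([-r[1],r[0],0])*s
    z=np.sin(b)*r-np.cos(b)*np.array([0,0,1]);return R.from_matrix(np.c_[np.cross(t,z),t,z]).as_quat()
E
python3 - <<'E'
from h import *
for y in np.arange(-180,180,45):
    q=inverse_kinematics([*C,.13],down(np.radians(y)));print(y,None if q is None else np.round(q,2))
az0=np.arctan2(P[1],P[0])
for az in np.degrees(az0)+np.array([-30,0,30]):
  for s in(1,-1):
    for b in(-30,0,45,65,75):
        q=inverse_kinematics([*P,.035],tilt(np.radians(az),np.radians(b),s));print(round(az),s,b,None if q is None else np.round(q,2))
print(R.from_quat(read_tcp_rot()).as_matrix().round(2),read_time_s())
E
```

```text
-180 [-0.69  0.95  1.37  1.88 -1.    1.23 -2.12]
-135 [-0.69  0.95  1.37  1.88 -1.    1.23 -1.34]
-90 [-0.51  0.6   0.96  1.87 -0.59  0.98 -0.85]
-45 [-0.53  0.63  1.    1.87 -0.63  1.   -0.04]
0 [-0.54  0.63  1.01  1.87 -0.63  1.    0.75]
45 [-0.51  0.6   0.97  1.87 -0.59  0.99  1.51]
90 [-0.36  0.51  0.75  1.87 -0.42  0.93  2.15]
135 [ 0.89  0.55 -0.82  1.8   0.48  0.99  2.23]
-5 1 -30 [-0.53  0.79  0.2   1.57 -0.37  1.31  1.32]
-5 1 0 [-0.69  0.53  0.23  1.93 -0.18  0.7   1.12]
-5 1 45 [-1.35  0.6   0.59  2.34  2.05  0.37 -1.44]
-5 1 65 [-1.4   0.82  0.47  2.37  2.07  0.83 -1.74]
-5 1 75 [-1.46  0.98  0.45  2.35  1.99  1.01 -1.84]
-5 -1 -30 [-0.8   0.87  0.61  1.59 -0.64  1.4  -1.61]
-5 -1 0 [-0.98  0.6   0.59  1.94 -0.48  0.74 -1.77]
-5 -1 45 [-1.05  0.52  0.26  2.32  1.93  0.52  1.91]
-5 -1 65 [-1.2   0.75  0.26  2.36  2.07  0.96  1.52]
-5 -1 75 [-1.72  1.15  0.69  2.36  1.98  0.77  1.12]
25 1 -30 [-0.57  0.8   0.12  1.52 -0.1   1.35  1.59]
25 1 0 [-0.6   0.52  0.12  1.92 -0.09  0.7   1.57]
25 1 45 [ 0.62  1.07 -1.26  2.36  2.36  0.92 -0.19]
25 1 65 [ 0.17  0.87 -0.68  2.45  3.0
[... 224 characters left out ...]
]
25 -1 65 [-0.62  0.72  0.04  2.48  3.01  1.19  1.53]
25 -1 75 [-1.74  1.66  0.88  2.49  2.69  1.26  0.26]
55 1 -30 [-0.63  0.78  0.05  1.57  0.15  1.29  1.86]
55 1 0 [-0.53  0.52  0.03  1.92 -0.02  0.7   2.04]
55 1 45 [ 0.85  1.09 -1.24  2.27  2.09  0.35  0.65]
55 1 65 [ 1.12  1.62 -1.27  2.31  2.56  0.35  0.74]
55 1 75 [ 1.36  2.11 -1.3   2.29  2.15  0.42  1.57]
55 -1 -30 [-0.96  0.84  0.51  1.59 -0.16  1.28 -1.03]
55 -1 0 [-0.9   0.57  0.48  1.94 -0.39  0.72 -0.8 ]
55 -1 45 [ 0.85  1.09 -1.24  2.27  2.09  0.35 -2.49]
55 -1 65 [ 1.12  1.62 -1.27  2.31  2.56  0.35 -2.4 ]
55 -1 75 [ 1.36  2.11 -1.3   2.29  2.15  0.42 -1.57]
[[-0.94  0.35  0.  ]
 [ 0.35  0.94  0.  ]
 [ 0.    0.   -1.  ]] 0.8
```

```bash
cat >> h.py <<'E'
def rep(s):print(s,'t',round(read_time_s(),2),'p',np.round(read_eef_pos(),4),'F',np.round(read_ft_force(),2),'M',np.round(read_ft_torque(),2),'gap',round(read_finger_gap(),4),'g',round(read_grasp_force(),1),'q7',round(read_qpos()[6],2))
def yax():return R.from_quat(read_tcp_rot()).as_matrix()[:,1]
E
python3 - <<'E'
from h import *
move_ptp([*C,.15],down(-np.pi/2)); rep('above')
movel([*C,.097],speed=.1); rep('down')
save('scene','grip')
f0=np.array(read_ft_force())
move_gripper(.058,20); rep('grip'); print(yax().round(2),yax()@(np.array(read_ft_force())-f0))
E
```

```text
above t 3.83 p [ 0.5656 -0.1766  0.1499] F [ 0.36  0.32 -0.51] M [-0.02 -0.   -0.02] gap 0.0856 g 0.0 q7 -0.9
down t 4.52 p [ 0.5649 -0.1783  0.0967] F [-0.11 -0.51 -0.06] M [-0.02 -0.02  0.  ] gap 0.0856 g 0.0 q7 -0.85
grip t 4.92 p [ 0.5656 -0.1782  0.0979] F [-0.17  0.    3.59] M [0.21 0.19 0.02] gap 0.0601 g 21.7 q7 -0.85
[-0. -1. -0.] 0.5996148574701997
```

View pics/grip.png

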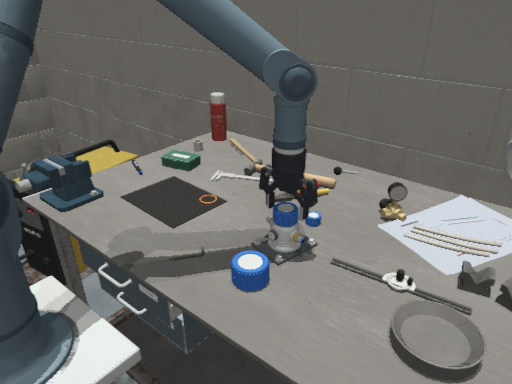

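The gripper is over the filter cap at about (285,213), centred in y with almost no lateral force. Next I check the other axis and make the first stroke.

```bash
cat >> h.py <<'E'
def stroke(turn,rise):
    p=np.array(read_eef_pos());q=np.array(inverse_kinematics(p+[0,0,rise],read_tcp_rot()))
    q[6]=read_qpos()[6]+turn; move_j(list(q))
E
python3 - <<'E'
from h import *
move_gripper(.085)
q=list(read_qpos());q[6]=-2.42;move_j(q)
f0=np.array(read_ft_force())
move_gripper(.058,20);rep('grip2');print(yax().round(2),yax()@(np.array(read_ft_force())-f0))
move_gripper(.056,50);rep('grip50')
for k in range(2):
    stroke(.6,.013*.6/6.283);rep('s')
E
```

```text
grip2 t 7.06 p [ 0.5633 -0.1779  0.0968] F [-4.13  0.92  6.18] M [0.3  0.96 0.02] gap 0.06 g 21.8 q7 -2.42
[-1. -0.  0.] 4.472485063819262
grip50 t 7.28 p [ 0.5634 -0.1779  0.0971] F [-5.37  2.48  6.96] M [0.28 1.04 0.02] gap 0.0593 g 52.5 q7 -2.42
s t 7.9 p [ 0.5631 -0.1778  0.0981] F [-1.51  0.4   0.  ] M [ 0.07  0.31 -0.03] gap 0.059 g 53.5 q7 -1.82
s t 8.53 p [ 0.5631 -0.178   0.0994] F [-1.69  0.44  0.95] M [-0.    0.36 -0.01] gap 0.0594 g 53.6 q7 -1.22
```

```bash
python3 - <<'E'
from h import *
for k in range(2):
    stroke(1.85,.013*1.85/6.283);rep('s')
p=np.array(read_eef_pos())
move_gripper(.085)
q=list(read_qpos());q[6]=-2.5;move_j(q);rep('back')
im=save('scene','s1')
for d in tip_of('scene','cap_top'):print(np.round(d['at'],1),d['confidence'],[ray('scene',d['at'],z).round(3) for z in(.1075,.118)])
print(proj('scene',[.563,-.178,.1075]),proj('scene',[.563,-.178,.118]))
c=im[150:290,220:360];cv2.imwrite('pics/s1c.png',cv2.resize(c,(560,560),interpolation=cv2.INTER_CUBIC)[:,:,::-1])
E
```

```text
s t 10.14 p [ 0.5633 -0.1783  0.1032] F [-0.86 -0.66  0.04] M [-0.25  0.04 -0.01] gap 0.0594 g 53.7 q7 0.63
s t 11.77 p [ 0.5634 -0.1779  0.107 ] F [-0.03 -0.54 -0.22] M [ 0.08  0.13 -0.01] gap 0.0591 g 53.8 q7 2.47
back t 16.26 p [ 0.5634 -0.1784  0.1071] F [-0.69  1.23 -0.11] M [ 0.04 -0.01  0.03] gap 0.0853 g 0.0 q7 -2.5
[284.8 203. ] 0.96 [array([ 0.575, -0.166,  0.107]), array([ 0.559, -0.177,  0.118])]
[313.2 214.4] 0.79 [array([ 0.572, -0.247,  0.107]), array([ 0.556, -0.255,  0.118])]
[250.2 260.9] 0.61 [array([ 0.352, -0.244,  0.107]), array([ 0.342, -0.253,  0.118])]
[285.96233753 206.5107023 ] [286.12526604 202.59151532]
```

View pics/s1c.png

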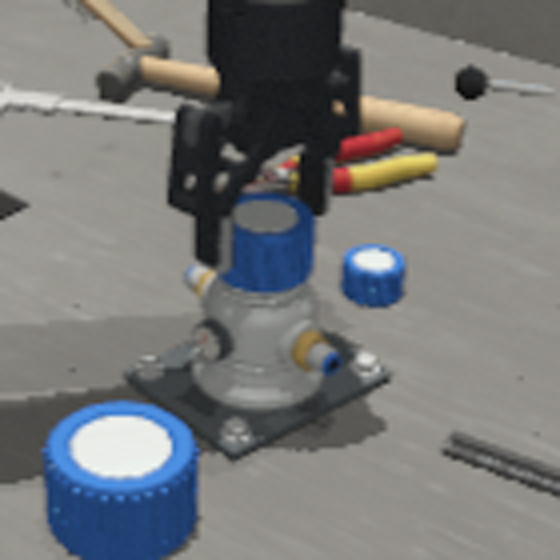

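The cap has risen; a strip of neck shows below it and its top is at (285,203), about 118 mm up. Next comes the second stroke, then a gentle lift.

```bash
python3 - <<'E'
from h import *
move_gripper(.056,50);rep('grip')
for t in(2.3,2.4):
    stroke(t,.013*t/6.283);rep('s')
p=np.array(read_eef_pos())
for k in range(3):
    movel(p+[0,0,.004*(k+1)],speed=.04);rep('lift')
    if abs(read_ft_force()[2])>12: print('STUCK');break
E
```

```text
grip t 16.72 p [ 0.5635 -0.1785  0.1075] F [-0.57 -0.55  2.97] M [ 0.14  0.24 -0.01] gap 0.0586 g 54.4 q7 -2.5
s t 18.7 p [ 0.5633 -0.1784  0.1123] F [-1.58  1.18  4.55] M [ 0.26  0.44 -0.06] gap 0.0586 g 54.5 q7 -0.2
s t 20.76 p [ 0.5631 -0.1782  0.1171] F [-3.05  1.71  3.79] M [ 0.39  0.47 -0.12] gap 0.0589 g 54.5 q7 2.2
lift t 21.01 p [ 0.5629 -0.1783  0.1208] F [-0.78  0.28 -2.03] M [ 0.1   0.22 -0.02] gap 0.059 g 54.1 q7 2.2
lift t 21.26 p [ 0.563  -0.1783  0.1252] F [-0.76  0.68 -0.61] M [ 0.07  0.27 -0.03] gap 0.0591 g 54.2 q7 2.19
lift t 21.51 p [ 0.5639 -0.1785  0.1297] F [ 0.18  0.28 -1.48] M [-0.    0.   -0.02] gap 0.059 g 54.2 q7 2.19
```

```bash
python3 - <<'E'
from h import *
p=np.array(read_eef_pos());movel([p[0],p[1],.2],speed=.12);pause(.15);rep('up')
P=np.array([.56,.25])
move_ptp([*P,.25],down(np.radians(115)));rep('over mat');print(np.round(read_qpos(),2))
for az in(-10,10,25,40,60):
  for s in(1,-1):
    for z in (.2,.038):
      q=inverse_kinematics([*P,z],tilt(np.radians(az),np.radians(75),s));print(az,s,z,None if q is None else np.round(q,2))
E
```

```text
up t 22.4 p [ 0.5631 -0.1781  0.1988] F [ 1.05 -0.79 -2.05] M [-0.02  0.04  0.01] gap 0.0594 g 54.2 q7 2.13
over mat t 23.99 p [0.5606 0.2473 0.25  ] F [-0.69 -0.2  -1.73] M [-0.02  0.01  0.01] gap 0.0589 g 54.2 q7 1.87
[-1.25  0.47  1.01  1.73 -0.43  1.18  1.87]
-10 1 0.2 [ 0.17  0.97 -1.25  2.27  2.3   1.81 -0.73]
-10 1 0.038 [-0.11  1.14 -0.83  2.19  2.42  1.82 -1.04]
-10 -1 0.2 [-2.03  1.23  1.32  2.35  2.16  0.18  1.09]
-10 -1 0.038 [-1.63  1.11  0.69  2.25  1.87  0.73  1.31]
10 1 0.2 [ 0.04  0.51 -0.82  2.43  2.5   1.22 -1.05]
10 1 0.038 [-0.33  0.9  -0.39  2.34  2.68  1.5  -1.32]
10 -1 0.2 [-0.59  0.37 -0.17  2.45  2.48  1.08  1.83]
10 -1 0.038 [-1.39  1.06  0.58  2.38  2.5   1.11  1.03]
25 1 0.2 [ 0.66  0.83 -1.25  2.45  2.92  1.05 -0.7 ]
25 1 0.038 [-0.58  0.86  0.04  2.39  3.04  1.42 -1.62]
25 -1 0.2 [ 0.66  0.83 -1.25  2.45  2.92  1.05  2.44]
25 -1 0.038 [-1.57  1.48  0.89  2.42  2.8   1.29  0.45]
40 1 0.2 [ 0.87  0.87 -1.25  2.41  3.33  0.68 -0.81]
40 1 0.038 [-0.81  0.98  0.47  2.37  3.39  1.55 -1.92]
40 -1 0.2 [ 0.87  0.87 -1.25  2.41  3.33  0.68  2.33]
40 -1 0.038 [-1.63  2.07  1.09  2.39  2.73  1.57 -0.07]
60 1 0.2 [-1.07  0.92  1.14  2.33  3.95  1.74 -2.32]
60 1 0.038 [ 1.21  1.98 -1.35  2.16  1.82  0.33  1.78]
60 -1 0.2 [-1.07  0.92  1.14  2.33  3.95  1.74  0.83]
60 -1 0.038 [ 1.15  1.78 -1.27  2.16  2.09  0.14 -1.75]
```

```bash
python3 - <<'E'
from h import *
P=np.array([.55,.25]);o=tilt(np.radians(25),np.radians(75),1)
q=[-0.58,.55,.04,2.39,3.04,1.42,-1.62]
move_j(q);rep('flip');
print(np.round(inverse_kinematics([*P,.12],o),2))
move_ptp([*P,.12],o);rep('tilted')
movel([*P,.055],o,speed=.1);rep('low')
print(np.round(read_qpos(),2),R.from_quat(read_tcp_rot()).as_matrix()[:,2].round(2))
save('scene','low')
E
```

```text
flip t 26.93 p [0.6034 0.2813 0.2396] F [ 0.68 -0.55 -1.45] M [-0.63  1.23  0.03] gap 0.0589 g 54.4 q7 -1.62
[-0.59  0.61  0.04  2.48  3.03  1.25 -1.59]
tilted t 27.52 p [0.551  0.2506 0.1213] F [ 0.38  0.4  -1.03] M [-0.58  1.18  0.03] gap 0.0592 g 54.3 q7 -1.59
low t 28.32 p [0.5505 0.2502 0.0558] F [-0.02  0.87 -0.38] M [-0.57  1.19  0.01] gap 0.0589 g 54.3 q7 -1.6
[-0.58  0.81  0.03  2.43  3.03  1.41 -1.6 ] [ 0.88  0.41 -0.26]
```

View pics/low.png

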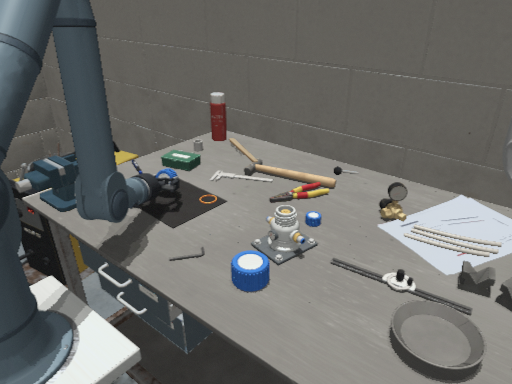

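```bash
python3 - <<'E'
from h import *
f0=np.array(read_ft_force());p=np.array(read_eef_pos())
for z in(.043,.041,.039,.0375,.036,.0345):
    movel([.55,.25,z],speed=.05);df=read_ft_force()[2]-f0[2];print(z,round(df,2))
    if df>3:break
rep('touch')
move_gripper(.085,20);rep('open');pause(.3)
z=R.from_quat(read_tcp_rot()).as_matrix()[:,2]
p=np.array(read_eef_pos());movel(p-z*.10+[0,0,.03],speed=.15);rep('back')
a=save('scene','side');b=save('top','sidet')
cv2.imwrite('pics/side2.png',np.hstack([cv2.resize(a[140:230,110:240],(520,360),interpolation=cv2.INTER_CUBIC),cv2.resize(b[165:255,115:185],(280,360),interpolation=cv2.INTER_CUBIC)])[:,:,::-1])
E
```

```text
0.043 0.44
0.041 0.19
0.039 -0.63
0.0375 3.05
touch t 29.52 p [0.5503 0.2501 0.0382] F [-1.37 -1.06  1.6 ] M [-0.33  0.65  0.02] gap 0.0587 g 54.6 q7 -1.61
open t 29.9 p [0.55   0.25   0.0375] F [-0.1   0.37  1.45] M [-0.46  0.9   0.05] gap 0.0848 g 0.0 q7 -1.61Traceback (most recent call last):
  File "<stdin>", line 9, in <module>
bench.MotionError: the arm cannot follow that straight line within its joint ranges
```

```bash
python3 - <<'E'
from h import *
az=np.radians(25)
for b in(50,35,25,18): 
    q=inverse_kinematics([.55,.25,.037],tilt(az,np.radians(b),1));print(b,None if q is None else np.round(q,2))
a=save('scene','side');b=save('top','sidet')
cv2.imwrite('pics/side2.png',np.hstack([cv2.resize(a[140:230,110:240],(520,360),interpolation=cv2.INTER_CUBIC),cv2.resize(b[165:255,115:185],(280,360),interpolation=cv2.INTER_CUBIC)])[:,:,::-1])
E
```

```text
50 [-0.59  0.53  0.06  2.37  3.05  0.63 -1.58]
35 [-0.6   0.44  0.09  2.26  3.05  0.17 -1.57]
25 [ 0.38  0.73 -1.04  2.11  1.46  0.59  0.35]
18 [ 0.49  0.95 -1.25  2.03  1.39  0.88  0.52]
```

View pics/side2.png

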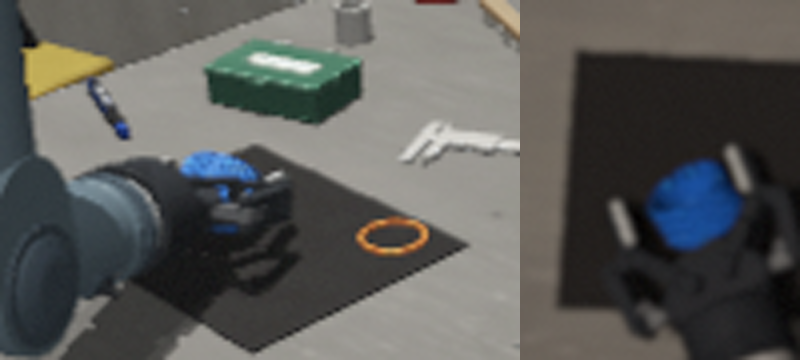

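The cap lies on its side between the open fingers, at about (215,175) in the left crop. The seal is undisturbed at (392,235). I swing the fingers round it in place, regrip, and tilt further.

```bash
python3 - <<'E'
from h import *
az=np.radians(25)
for b in(62,50,42,34):
    q=inverse_kinematics([.551,.2505,.036],tilt(az,np.radians(b),1))
    assert q is not None and abs(q[4]-3.04)<.3,(b,q)
    move_j(list(q))
rep('swung');print(np.round(read_qpos(),2))
move_gripper(.055,50);rep('grip')
for b,z in((34,.06),(55,.065),(77,.065)):
    q=inverse_kinematics([.551,.2505,z],tilt(az,np.radians(b),1))
    assert q is not None and abs(q[4]-3.04)<.3,(b,q)
    move_j(list(q))
rep('tilt')
a=save('scene','t2');b=save('top','t2t')
cv2.imwrite('pics/t22.png',np.hstack([cv2.resize(a[140:230,110:240],(520,360),interpolation=cv2.INTER_CUBIC),cv2.resize(b[165:255,115:185],(280,360),interpolation=cv2.INTER_CUBIC)])[:,:,::-1])
E
```

```text
swung t 31.93 p [0.5506 0.2503 0.035 ] F [ 0.03  0.46 -1.1 ] M [-0.27  0.52  0.02] gap 0.085 g 0.0 q7 -1.56
[-0.6   0.45  0.09  2.25  3.05  0.15 -1.56]
grip t 32.34 p [0.5504 0.2502 0.0354] F [-0.18 -1.1  -0.44] M [-0.21  0.53  0.01] gap 0.0548 g 0.0 q7 -1.56
tilt t 33.98 p [0.5522 0.2511 0.0655] F [-0.05  0.19  0.01] M [-0.43  0.96 -0.03] gap 0.0549 g 0.0 q7 -1.6
```

View pics/t22.png

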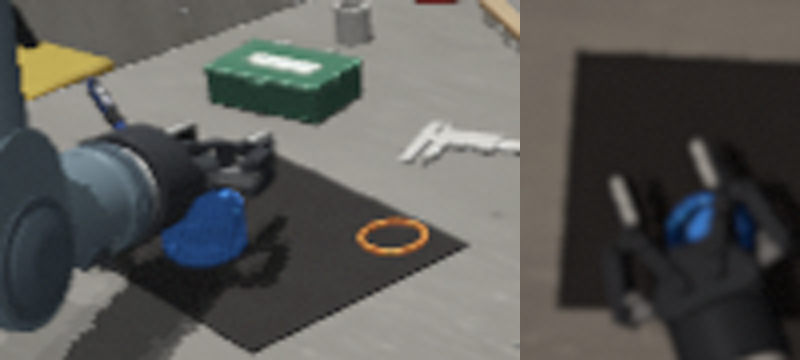

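The grip missed: the gap is 55 mm with no force. The cap sits below the gripper at about (205,228) in the left crop. I raise the arm clear and look.

```bash
python3 - <<'E'
from h import *
q=list(read_qpos());q[1]-=.25;move_j(q)
q[1]-=.4;q[0]-=.0;move_j(q);rep('up')
q[0]-=.5;move_j(q);rep('side')
a=save('scene','u');b=save('top','ut')
cv2.imwrite('pics/u2.png',np.hstack([cv2.resize(a[140:240,110:240],(468,360),interpolation=cv2.INTER_CUBIC),cv2.resize(b[165:255,115:198],(332,360),interpolation=cv2.INTER_CUBIC)])[:,:,::-1])
E
```

```text
up t 35.77 p [0.5684 0.2617 0.4751] F [ 0.23  0.11 -0.12] M [-0.4   0.88 -0.01] gap 0.0549 g 0.0 q7 -1.6
side t 36.95 p [0.3746 0.5011 0.4769] F [-0.12  0.08 -0.5 ] M [-0.8  0.6 -0. ] gap 0.0552 g 0.0 q7 -1.6
```

View pics/u2.png

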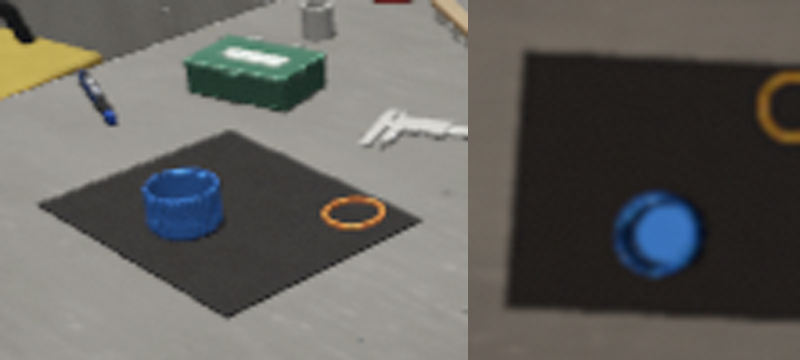

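The cap stands upside down, open side up, at about (655,233) in the right crop. It tipped while the fingers swung round it. Before handing in, I check in the stored picture that it was free of the fingers while it lay on its side.

```bash
python3 - <<'E'
import sys
from h import *
a=cv2.imread('pics/side.png');b=cv2.imread('pics/sidet.png')
cv2.imwrite('pics/z.png',np.hstack([cv2.resize(a[170:210,145:187],(420,400),interpolation=cv2.INTER_CUBIC),cv2.resize(b[195:235,135:173],(380,400),interpolation=cv2.INTER_CUBIC)]))
# finger tips and cap as predicted in top view
t=np.array([-np.sin(np.radians(25)),np.cos(np.radians(25)),0]);p=np.array([.55,.25,.0375])
for s in(1,-1):print('pad',((proj('top',p+s*.0425*t)-[135,195])*10+[420,0]).round(),'side crop',((proj('scene',p+s*.0425*t)-[145,170])*10).round())
r=np.array([np.cos(np.radians(25)),np.sin(np.radians(25)),0])
for dr in(-.0125,.0235):
  for s in(1,-1):print('cap',((proj('top',p+dr*r+s*.03*t-[0,0,.0045])-[135,195])*10+[420,0]).round(),'scene',((proj('scene',p+dr*r+s*.03*t)-[145,170])*10).round())
im=cv2.imread('pics/ut.png');m=cv2.inRange(cv2.cvtColor(im,cv2.COLOR_BGR2HSV),(98,100,40),(125,255,255));m[:190]=0;m[250:]=0;m[:,:125]=0;m[:,215:]=0
m=cv2.morphologyEx(m,cv2.MORPH_OPEN,np.ones((3,3)))
c=cv2.minEnclosingCircle(np.argwhere(m>0)[:,::-1].astype(np.float32));print('cap now',c,ray('top',c[0],.035))
for n in('ut','top0'):
    im=cv2.imread(f'pics/{n}.png');o=cv2.inRange(cv2.cvtColor(im,cv2.COLOR_BGR2HSV),(8,150,80),(22,255,255));o[:175]=0;o[205:]=0;o[:,:180]=0;o[:,215:]=0
    print('seal',np.argwhere(o>0)[:,::-1].mean(0))
E
```

```text
pad [483. 221.] side crop [ 79. 128.]
pad [742.  98.] side crop [340. 158.]
cap [543. 240.] scene [ 98. 150.]
cap [725. 154.] scene [284. 172.]
cap [493. 132.] scene [152.  99.]
cap [676.  46.] scene [334. 120.]
cap now ((161.82557678222656, 223.36045837402344), 11.421106338500977) [0.51266266 0.22782331 0.035     ]
seal [195.80740741 191.27407407]
seal [195.80740741 191.27407407]
```

View pics/z.png

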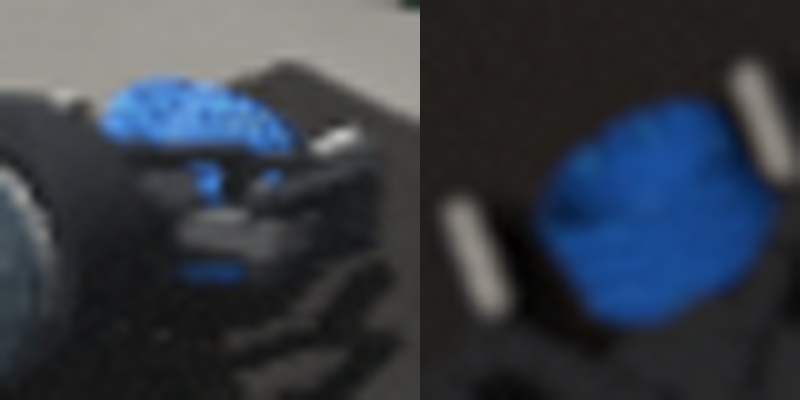

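The geometry shows the cap had already tipped toward its closed top and was leaning on the gripper when let go. Step 2 therefore may not have counted. There is time to redo it without the wrist flip: grip at an outward tilt, swing inward until the cap lies on its side, release, regrip, and swing back.

```bash
python3 - <<'E'
from h import *
move_gripper(.085,50)
move_j([-0.6,.25,.12,1.75,-.09,.8,1.57]);rep('down cfg')
Q=np.array([.5127,.2278])
for az in(25,10,40):
  print(az)
  for b,z in((25,.028),(15,.028),(-30,.06),(-45,.05),(-55,.045),(-62,.04),(-70,.04)):
    for d in(0,):
      q=inverse_kinematics([*Q,z],tilt(np.radians(az),np.radians(b),1));print(b,None if q is None else np.round(q,2))
E
```

```text
down cfg t 40.13 p [0.6179 0.3    0.2802] F [ 0.35 -0.5   0.23] M [-0.2   0.28 -0.05] gap 0.0848 g 0.0 q7 1.57
25
25 [-0.73  0.42  0.25  2.26 -0.98  0.07  2.44]
15 [-0.59  0.43  0.1   2.14 -0.08  0.31  1.58]
-30 [-0.57  0.75  0.13  1.56 -0.1   1.36  1.6 ]
-45 [-0.56  0.93  0.13  1.37 -0.11  1.64  1.61]
-55 [-0.55  1.05  0.13  1.24 -0.11  1.82  1.61]
-62 [-0.55  1.13  0.13  1.16 -0.11  1.94  1.61]
-70 None
10
25 [-0.92  0.44  0.38  2.26  0.29  0.08  0.85]
15 [-0.71  0.44  0.19  2.14  0.04  0.33  1.16]
-30 [-0.53  0.75  0.15  1.57 -0.21  1.36  1.45]
-45 [-0.5   0.92  0.15  1.38 -0.25  1.63  1.48]
-55 [-0.49  1.04  0.15  1.26 -0.27  1.81  1.48]
-62 [-0.47  1.12  0.14  1.18 -0.29  1.93  1.47]
-70 None
40
25 [-0.25  0.42 -0.2   2.23 -0.44  0.09  2.28]
15 [-0.47  0.43  0.01  2.13 -0.21  0.33  2.  ]
-30 [-0.62  0.74  0.11  1.57  0.02  1.35  1.75]
-45 [-0.62  0.92  0.11  1.38  0.04  1.62  1.74]
-55 [-0.62  1.03  0.12  1.26  0.05  1.8   1.74]
-62 [-0.63  1.12  0.12  1.18  0.06  1.91  1.75]
-70 None
```

```bash
python3 - <<'E'
from h import *
Q=np.array([.5127,.2278]);az=np.radians(25);T=lambda b:tilt(az,np.radians(b),1)
move_ptp([*Q,.10],T(18));movel([*Q,.028],T(18),speed=.12)
move_gripper(.056,50);rep('grip')
if read_grasp_force()<10: raise SystemExit('missed')
S=np.array([.53,.236])
move_ptp([*S,.09],T(18)); move_ptp([*S,.09],T(-25)); move_ptp([*S,.075],T(-62));rep('tilted')
f0=read_ft_force()[2]
for z in(.045,.041,.039,.0375,.036):
    movel([*S,z],speed=.06);df=read_ft_force()[2]-f0;print(z,round(df,2))
    if df>2.5:break
move_gripper(.08,20);rep('open');pause(.35)
a=save('scene','v');b=save('top','vt')
cv2.imwrite('pics/v2.png',np.hstack([cv2.resize(a[150:210,130:190],(400,400),interpolation=cv2.INTER_CUBIC),cv2.resize(b[190:240,130:180],(400,400),interpolation=cv2.INTER_CUBIC)])[:,:,::-1])
E
```

```text
grip t 42.13 p [0.5136 0.2284 0.0296] F [-1.71 -0.73  4.77] M [-0.17  0.42  0.03] gap 0.0596 g 52.8 q7 1.56Traceback (most recent call last):
  File "<stdin>", line 7, in <module>
bench.MotionError: the arm cannot take that pose within its joint ranges
```

```bash
python3 - <<'E'
from h import *
az=np.radians(25);T=lambda b:tilt(az,np.radians(b),1)
S=np.array([.525,.234])
print(read_eef_pos())
def go(z,b):
    q=inverse_kinematics([*S,z],T(b))
    if q is None: raise SystemExit(f'no ik {z} {b}')
    move_j(list(q))
if read_eef_pos()[2]<.07: go(.07,5)
go(.075,-25);go(.06,-45);go(.05,-60);rep('tilted')
f0=read_ft_force()[2]
for z in(.042,.040,.0385,.037,.0355):
    movel([*S,z],speed=.06);df=read_ft_force()[2]-f0;print(z,round(df,2))
    if df>2.5:break
move_gripper(.08,20);rep('open');pause(.35)
a=save('scene','v');b=save('top','vt')
m=cv2.inRange(cv2.cvtColor(b,cv2.COLOR_RGB2HSV),(98,100,40),(125,255,255));m[:190]=0;m[250:]=0;m[:,:125]=0;m[:,215:]=0
p=np.argwhere(m>0)[:,::-1].astype(np.float32);rc=cv2.minAreaRect(p);print('blue',rc,ray('top',rc[0],.05))
for dr in(-.025,.011):
  for s in(1,-1):print('exp',proj('top',[S[0]-dr*-.906-.0,S[1]+dr*.42,.033]+s*.03*np.array([-.4226,.906,0])).round(1))
E
```

```text
[0.52852117 0.23518853 0.08831144]
tilted t 44.46 p [0.5244 0.2336 0.0496] F [-0.5  -0.09 -1.26] M [ 0.43 -1.08 -0.01] gap 0.0595 g 54.4 q7 1.6
0.042 -0.57
0.04 -1.2
0.0385 -0.6
0.037 -0.09
0.0355 2.99
open t 46.08 p [0.5249 0.2339 0.0355] F [-0.46  0.03  0.9 ] M [ 0.38 -0.77  0.01] gap 0.0799 g 0.0 q7 1.6
blue ((157.89999389648438, 219.30001831054688), (13.86362075805664, 21.913463592529297), 63.43495178222656) [0.52500493 0.23550711 0.05      ]
exp [154.3 231.1]
exp [172.6 222.4]
exp [149.3 220.3]
exp [167.6 211.6]
```

The cap now lies on its side: the blue blob measures 14 x 22 px, as expected, and the fingers are clear at 80 mm. I regrip and swing back.

```bash
python3 - <<'E'
from h import *
az=np.radians(25);T=lambda b:tilt(az,np.radians(b),1)
S=np.array([.525,.234])
def go(z,b):
    q=inverse_kinematics([*S,z],T(b))
    if q is None: raise SystemExit(f'no ik {z} {b}')
    move_j(list(q))
move_gripper(.056,50);rep('grip')
if read_grasp_force()<10: raise SystemExit('missed')
go(.055,-60);go(.07,-40);go(.07,-10);go(.06,19);rep('tilted')
f0=read_ft_force()[2]
for z in(.040,.036,.034,.032,.030,.028):
    movel([*S,z],speed=.06);df=read_ft_force()[2]-f0;print(z,round(df,2))
    if df>2.5:break
move_gripper(.085,20);rep('open')
movel([*S,.12],speed=.15)
q=list(read_qpos());q[1]-=.35;move_j(q);q[0]-=.5;move_j(q);rep('clear')
b=save('top','wt')
m=cv2.inRange(cv2.cvtColor(b,cv2.COLOR_RGB2HSV),(98,100,40),(125,255,255));m[:190]=0;m[250:]=0;m[:,:125]=0;m[:,215:]=0
p=np.argwhere(m>0)[:,::-1].astype(np.float32);print(len(p),cv2.minAreaRect(p),ray('top',cv2.minEnclosingCircle(p)[0],.035))
b0=cv2.cvtColor(cv2.imread('pics/ut.png'),cv2.COLOR_BGR2HSV);m=cv2.inRange(b0,(98,100,40),(125,255,255));m[:190]=0;m[250:]=0;m[:,:125]=0;m[:,215:]=0
p0=np.argwhere(m>0)[:,::-1].astype(np.float32);print('ref',len(p0),cv2.minAreaRect(p0))
# interior pattern comparison, aligned
c=p.mean(0).round().astype(int);c0=p0.mean(0).round().astype(int)
g=lambda im,c:im[c[1]-11:c[1]+12:2,c[0]-11:c[0]+12:2]
print(g(cv2.cvtColor(b,cv2.COLOR_RGB2HSV)[:,:,2],c));print(g(b0[:,:,2],c0))
o=cv2.inRange(cv2.cvtColor(b,cv2.COLOR_RGB2HSV),(8,150,80),(22,255,255));o[:175]=0;o[205:]=0;o[:,:180]=0;o[:,215:]=0
print('seal',np.argwhere(o>0)[:,::-1].mean(0))
E
```

```text
grip t 46.85 p [0.525  0.2343 0.0358] F [0.44 0.29 0.99] M [ 0.33 -0.65 -0.06] gap 0.0593 g 55.8 q7 1.6
tilted t 48.87 p [0.5262 0.2347 0.0596] F [-0.33  0.27 -1.77] M [-0.15  0.41  0.07] gap 0.0592 g 55.6 q7 1.56
0.04 0.21
0.036 -0.19
0.034 0.38
0.032 -0.89
0.03 0.52
0.028 6.99
open t 50.98 p [0.5251 0.2341 0.028 ] F [ 0.34 -0.59  0.16] M [-0.18  0.28  0.03] gap 0.0849 g 0.0 q7 1.57
clear t 53.73 p [0.3612 0.4807 0.322 ] F [ 0.92  0.18 -0.1 ] M [-0.59  0.34 -0.03] gap 0.0851 g 0.0 q7 1.54
391 ((160.0, 218.5), (21.0, 22.0), 90.0) [0.52579952 0.23275767 0.035     ]
ref 397 ((161.75001525878906, 223.25003051757812), (21.21320343017578, 21.92030906677246), 45.0)
[[ 33  34  32  34  42  54  49  42  31  31  33  33]
 [ 32  34  30  77 133 148 118  89  71  42  27  33]
 [ 34  39 104 136 120 119 135 137 141 122  49  24]
 [ 35  82 138  94 110 174 188 189 189 175  96  30]
 [ 34  76  65  85 168 189 188 188 188 188 134  44]
 [ 63  92  45 102 183 189 187 187 187 189 155  61]
 [ 71 105  49 107 183 187 187 188 187 188 154  61]
 [ 43  83  59  94 171 188 187 188 187 181 131  43]
 [ 35  91  95  56 112 173 187 186 184 157  92  28]
 [ 34  47  94  79  62 101 136 154 153 100  42  29]
 [ 34  33  41  74  85 103 113 104  82  36  30  33]
 [ 33  33  34  34  35  50  49  32  33  33  33  33]]
[[ 33  34  34  33  44  57  53  36  32  32  33  34]
 [ 33  34  44  97 127 147 116  86  62  32  31  33]
 [ 34  51 106 135 106 124 133 138 136  94  35  31]
 [ 33  99 135  80 126 179 188 188 186 159  72  27]
 [ 55 105  81 100 177 188 187 187 188 182 115  38]
 [ 54  74  51 142 188 187 186 187 187 186 137  41]
 [ 58  70  55 145 188 187 186 187 187 186 136  43]
 [ 60  92  60 110 181 187 187 187 186 173 115  39]
 [ 38  89  71  82 142 182 186 185 176 152  73  23]
 [ 34  70  96  67  65 102 139 161 156 101  29  30]
 [ 33  34  51  84  77 101 125 116  77  32  31  33]
 [ 33  34  34  33  45  70  56  34  32  34  32  33]]
seal [195.75912409 191.29927007]
```

The top view now matches the earlier picture of the cap lying open side up. It is at (0.526, 0.233), well inside the mat. The seal has not moved and the arm is clear.

```bash
python3 -c "
from bench import *
pause(.3);print(sign_off(),read_time_s())"
```

```text
the job is handed in; nothing more can be done
the job is handed in; nothing more can be done
```

The cap is unscrewed and lifted off, and the top camera shows it lying open side up on the mat, with the seal unmoved and the arm clear. I handed the job in at about 54 s. The first set-down tipped over against the gripper, so I put the cap down on its side again, let go, and turned it over; sign-off returned no verdict.

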